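Clear the jar and flip open the pastry case

ROBOT

A 6-joint arm with a two-finger parallel gripper is mounted at the origin on the work surface. World frame = base frame: x ahead of the robot, y to its left, z up, the work surface at z = 0. Lengths are in m, angles in rad, forces in N, time in s.
With the tool pointing down it reaches from about 0.3 to 0.875 m from the base axis. Payload 6.4 kg.
Tool frame: the origin (TCP) lies midway between the tips of the shut fingers; the grasp point (between the pads) lies 19 mm behind it (ctrl.pinch_z is the distance from the TCP to the grasp point, in m); z points along the fingers, y is the line along which they close (so a half turn about z gives the same grasp; the last joint's range is limited). The gripper opens to 85 mm and grips with 20 to 120 N. Pads are 22 mm wide; open, the fingers measure 114 mm over their backs; the gripper's body (76 mm by 85 mm) begins 54 mm behind the grasp point. The pads swing forward as they close: fully open they stand 13 mm farther back than shut.
Start: joints at [-1.474, 0.181, 1.607, -0, 1.354, -0.206], TCP at [0.171, -0.549, 0.231] pointing down, gripper open.
Joint ranges: [-2.99, 2.99], [-0.89, 2.07], [0.3, 2.58], [-1.14, 4.28], [0, 2.63], [-3.12, 3.12]. Speed limits (rad/s): [2.57, 2.57, 3.01, 3.14, 3.14, 3.14].

INTERFACE

Orientations are given as a unit quaternion [w, x, y, z].
In Python, from bench import ctrl gives the robot as it stands.
- The arm moves only by the tool apply_moves, never from a script. Its argument "moves" is a list of rows, each an object with "jaw": the opening, from 0 (shut) to 1 (fully open); "offset": the shift along the tool's x, y, z in mm, a list of three; "rot": the turn, a rotation vector about the tool's x, y, z in degrees, a list of three. In form: [{"jaw": jaw, "offset": [dx, dy, dz], "rot": [ax, ay, az]}, ...]. A call has exactly 5 rows; each row shifts and turns the commanded pose from where the row before left it, along the tool's axes as they then stand; what a row does not reach is not made up. A row lasts 1/8 s, in which the tool goes at most 62.5 mm and 10.7 degrees, less where a joint would pass 70% of its speed; a pose out of reach is approached as far as the arm can. A call is refused whole if a number of a shift passes 62.5 or a number of a turn 10.7, either way. A call with a gripper value outside its range is refused whole. The fingers move at their own pace and stop on an object; the grip force is fixed at half the most. Time passes only in rows, so rows that do not move let the fingers close, or fill a call up. It gives the time, the measured TCP pose, the force, the opening and the grip force at its end, in the units of the state.
- ctrl.get_obs(): the state, without advancing time (a new reading comes with each control period).
- ctrl.camera(name): name is "side" or "top"; returns (picture, depth): 420x560x3 uint8, red, green, blue; 420x560 float32, m along the optical axis (not along the pixel's ray), 0 where there is no reading.
- ctrl.camera_params(name): a dict with "K" (3x3 intrinsics, pixels), "cam_to_world" (4x4, takes a point from camera to world coordinates). Camera axes: x right, y down, z forward; pixel columns grow to the right and rows downward; lengths in m; the calibration is good to about 2 mm. A picture is of the moment at which its call begins. camera_params takes no time and is no camera call.
- ctrl.hand_in(): hands the job in; it is judged then, once.
Trained networks look in the newest picture that a camera, given by its name, has taken for a name from the list of things; names that differ only in an ending like _2 or _b are one class to them, and where a whole thing is asked for, a point or a joint stands for the part that bears it (a point fixed in the world has none). Each returns a list of dicts, best first, with "score" (0 to 1); they miss things now and then, are a little off and sometimes report something else, mostly with a low value. They report only what shows in the picture. A call takes as long as a camera call. They do not tell look-alikes from the thing itself.
- ctrl.outline_of(camera, target): "region" (420x560 bool, what is visible of it) and "position" ([column, row] in pixels, amid what is visible of it).
The state is a dict: "time_s": time; "q": joint angles; "dq": joint speeds; "joint_efforts": joint torques, N m; "eef_pos": TCP position; "eef_rot": TCP orientation; "wrist_force": force on the tool from outside, world axes, zero at the start; "torque": the same for the moment, N m; "opening": opening from 0.0 (shut) to 1.0 (fully open); "grasp_force": force on a finger pad.
Only numpy, scipy, OpenCV 4.12 (cv2) and the standard library are available. Lean on these libraries where they do the work, as an engineer would, in place of code of your own. Each camera call takes 0.05 s, during which the arm holds its last target. There are 200 camera calls.

TASK

Get the pastry case ready for customers: with the fingertips, push the squat jar that stands in front of the case sideways along the counter, to either side, until it is wholly past the end of the lid, upright all the while. Then push the lid up by its front lip from below and on over its highest point, without flinging it, so that it stays open leaning back by itself. Push only: do not grip or lift the jar, and leave the mug and the bottle alone.

Things in the scene. Friction and masses are not known exactly. Their poses are not given: they have to be found in the camera images.
- case: Dark wooden pastry case fixed to the counter, an open box 120 mm deep (its x) x 220 mm wide (its y) x 100 mm high, with small buns inside. Origin at the centre of its underside, on the counter; its x axis points from its front to its hinge side (away from the robot, give or take the yaw), y along its width, z up. Its front face is at x = -60 mm.
- lid (a joint): Hinge angle of the lid, rad: 0 shut and level, growing as the front edge rises; 1.57 stands upright, 1.95 is the stop, leaning back. Plain free hinge along the case's y with slight damping: the lid falls shut below about 1.45 and falls open to the stop beyond about 1.55. Raising it at the front edge takes about 1.2 to 1.9 N.
- lid_edge (a point): Middle of the lid's front edge, at the underside; moves with the lid, x towards the hinge, y along the width. The lid is a flat wooden board, about 0.3 kg, 150 mm from hinge to front edge, 240 mm wide, 10 mm thick; shut, its underside is 100 mm above the counter and it overhangs the front face by 30 mm (the lip) and each side by 10 mm.
- lid_hinge (a point): Middle of the lid's hinge line, at the lid's underside: 60 mm behind the case's centre, 100 mm above the counter. Axes as the case.
- jar: Squat closed amber glass jar, 66 mm in diameter, 75 mm high, about 0.25 kg, loose on the counter, standing in front of the lid's lip. Origin at the centre of its underside, z up.
- jar_center (a point): Centre of the jar, half-way up (37.5 mm above its underside), z along its axis.
- mug_center (a point): White mug, 76 mm in diameter, 90 mm high, with a handle on one side; bystander. Point at its centre, half-way up.
- bottle_center (a point): Green glass bottle, 62 mm in diameter, 190 mm high; bystander. Point at its centre, half-way up.
Mind the look-alikes: they are no part of the job. What is meant by the jar is not purple or red, and is the larger of those in its own colour.

How it is judged:
On the way, in this order (a step that is already met when the one before it is completed fails the run):
1. the jar has been pushed past the end of the lid while the lid is still shut ((y of jar_center in the frame of case above 0.145 m or y of jar_center in the frame of case below -0.145 m) and linear speed of jar below 0.02 m/s and value of joint lid below 0.15 rad), for 0.2 s.
2. the lid is over its highest point and open (value of joint lid above 1.8 rad), for 0.2 s.
At the end, for the whole second after the job is handed in: The lid rests open beyond 1.8 rad; the jar stands upright and still on the counter with its centre at least 145 mm to either side of the case's middle (measured along the case's width), so that it is past the lid's end (value of joint lid above 1.8 rad and velocity of joint lid below 0.1 rad/s and (y of jar_center in the frame of case above 0.145 m or y of jar_center in the frame of case below -0.145 m) and linear speed of jar below 0.02 m/s and angle between jar_center's own z axis and vertical below 0.15 rad and height (world z) of jar_center below 0.045 m); the robot touches nothing.
It fails at once if the jar is lifted off the counter (centre more than 15 mm above its standing height) (height (world z) of jar_center above 0.0525 m).
It fails at once if the jar is tipped (more than 0.5 rad) (angle between jar_center's own z axis and vertical above 0.5 rad).
It fails at once if the lid is flung (faster than 6 rad/s) (velocity of joint lid above 6 rad/s).
It fails at once if the mug or the bottle is shifted more than 30 mm or tipped ((distance of mug_center from where it was at the start of the episode above 0.03 m or angle between mug_center's own z axis and vertical above 0.35 rad) or (distance of bottle_center from where it was at the start of the episode above 0.03 m or angle between bottle_center's own z axis and vertical above 0.35 rad)).
It also fails if it takes over 58 s, if anything falls off the work surface, if the arm or the gripper's body presses on something with over 40 N, if the wrist force passes 120 N, or if a joint passes its speed limit or range.

## Working session

There is one attempt and no reset: what is moved stays moved. The work goes in short steps, Python scripts to look and compute and a tool call to move; the robot and the scene stay as the last step left them, time stands still between calls to the robot, and variables do not carry over. Pictures are saved under pics/ and viewed, at most 10 in all, crops included, and the job is handed in when it is done.

Besides the shell and the picture viewer there is one more tool, called as a command line: name --argument value ..., lists and objects as JSON in quotes. apply_moves: Moves the arm, as the interface text tells. Its arguments: {"type":"object","properties":{"moves":{"type":"array"}},"required":["moves"]}

```bash
mkdir -p pics
cat > h.py <<'E'
import numpy as np,cv2
from bench import ctrl
def snap(n,f):
    im,d=ctrl.camera(n); cv2.imwrite('pics/'+f,im[:,:,::-1]); return im,d
def pts(n,d,m):
    P=ctrl.camera_params(n);K=np.array(P['K']);T=np.array(P['cam_to_world'])
    v,u=np.nonzero(m&(d>0));z=d[v,u]
    c=np.stack([(u-K[0,2])/K[0,0]*z,(v-K[1,2])/K[1,1]*z,z,np.ones_like(z)])
    return (T@c)[:3].T
E
python3 - <<'E'
from h import *
for n in('top','side'):
    im,d=snap(n,n+'1.png')
    for t in('jar','lid','case','mug_center','bottle_center'):
        for r in ctrl.outline_of(n,t):
            if r['score']<.3: continue
            p=pts(n,d,r['region'])
            if len(p)<5: continue
            print(n,t,round(r['score'],2),np.round(r['position']),len(p),np.round(np.percentile(p,[3,50,97],axis=0),3).tolist(),im[r['region']].mean(0).round())
E
```

```text
top jar 0.86 [256. 310.] 472 [[0.356, 0.082, -0.002], [0.379, 0.102, 0.052], [0.398, 0.126, 0.056]] [97. 49. 97.]
top jar 0.77 [296. 259.] 772 [[0.459, -0.013, -0.001], [0.488, 0.015, 0.073], [0.516, 0.045, 0.077]] [125. 127. 130.]
top jar 0.67 [294. 308.] 383 [[0.368, 0.005, 0.029], [0.388, 0.024, 0.052], [0.407, 0.045, 0.056]] [124. 122. 120.]
top jar 0.61 [386. 288.] 898 [[0.403, -0.202, 0.008], [0.432, -0.169, 0.072], [0.46, -0.144, 0.076]] [122.  19.  10.]
top lid 0.82 [312. 188.] 8386 [[0.563, -0.121, 0.106], [0.633, -0.011, 0.109], [0.704, 0.101, 0.112]] [138.  88.  33.]
top case 0.68 [311. 188.] 8591 [[0.563, -0.122, 0.105], [0.634, -0.011, 0.109], [0.708, 0.101, 0.112]] [138.  88.  35.]
top mug_center 0.77 [196. 167.] 1261 [[0.644, 0.184, 0.001], [0.684, 0.238, 0.035], [0.715, 0.269, 0.09]] [90. 89. 84.]
top bottle_center 0.57 [428. 181.] 1215 [[0.618, -0.271, 0.013], [0.641, -0.244, 0.123], [0.672, -0.226, 0.189]] [35. 48. 29.]
side jar 0.92 [389. 217.] 760 [[0.397, -0.198, 0.002], [0.418, -0.157, 0.048], [0.455, -0.144, 0.077]] [128.  25.  10.]
side jar 0.73 [340. 274.] 52
[... 233 characters left out ...]
 [[0.36, 0.007, 0.004], [0.375, 0.035, 0.038], [0.401, 0.047, 0.057]] [120.  97.  77.]
side lid 0.72 [292. 186.] 2724 [[0.555, -0.124, 0.103], [0.623, 0.001, 0.111], [0.706, 0.108, 0.114]] [177. 102.  39.]
side case 0.76 [289. 199.] 4798 [[0.559, -0.115, 0.008], [0.601, 0.025, 0.109], [0.703, 0.104, 0.113]] [118.  68.  27.]
side mug_center 0.84 [210. 232.] 1476 [[0.641, 0.172, 0.002], [0.658, 0.239, 0.059], [0.716, 0.272, 0.091]] [117. 108.  88.]
side mug_center 0.3 [325. 232.] 848 [[0.453, -0.007, 0.005], [0.472, 0.031, 0.05], [0.507, 0.047, 0.077]] [118.  96.  77.]
side bottle_center 0.95 [347. 168.] 947 [[0.615, -0.273, 0.002], [0.633, -0.241, 0.092], [0.668, -0.225, 0.184]] [72. 77. 49.]
```

Run:
```python
from h import *
a=cv2.imread('pics/top1.png')[110:360,150:460];cv2.imwrite('pics/t1c.png',cv2.resize(a,(744,600)))
d=None
im,d=ctrl.camera('top')
r=ctrl.outline_of('top','lid')[0]
p=pts('top',d,r['region']);p=p[(p[:,2]>.1)]
(c,s,an)=cv2.minAreaRect(p[:,:2].astype(np.float32));print(c,s,an)
# amber-ish jar
for r in ctrl.outline_of('top','jar'):
    p=pts('top',d,r['region']);z=np.percentile(p[:,2],80);q=p[p[:,2]>z-.012]
    print(cv2.minEnclosingCircle(q[:,:2].astype(np.float32)),r['position'])
print(ctrl.get_obs()['eef_rot'])
```

```text
(0.6356019377708435, -0.010861247777938843) (0.24049870669841766, 0.15315032005310059) 85.55709838867188
((0.43030065298080444, -0.17624464631080627), 0.029236186295747757) [387.6, 286.8]
((0.3851660490036011, 0.02402690052986145), 0.021221911534667015) [294.8, 306.6]
((0.48739326000213623, 0.014856556430459023), 0.028956128284335136) [299.9, 257.1]
((0.37464308738708496, 0.10478933155536652), 0.02107645384967327) [255.7, 310.5]
[2.48709686e-05 9.88562179e-01 1.50813851e-01 1.23345540e-06]
```

View pics/t1c.png

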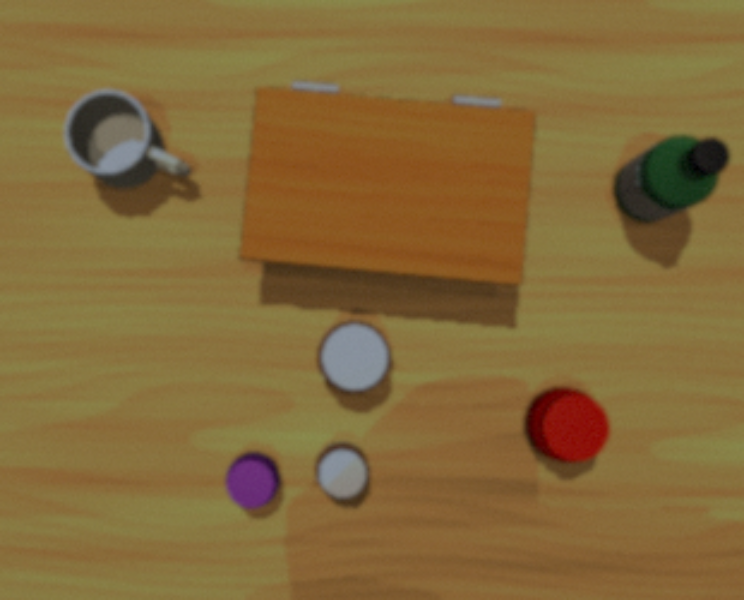

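View pics/side1.png

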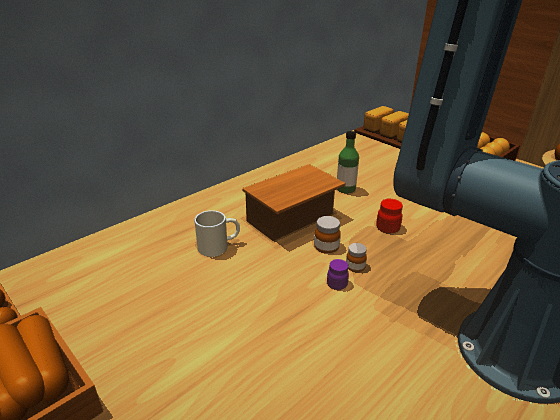

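The top view shows the case with its lid shut, front edge from (240,260) to (520,283), yaw about -4.4°. The target amber jar is at (355,357), with a smaller amber look-alike at (342,473), purple at (253,482) and red at (568,425). The side view agrees: the larger amber jar, at (325,233), stands next to the lip. I'll push it towards +y (the mug side), cradled between half-open fingers.

apply_moves --moves '[{"jaw": 0.45,"offset": [44.4,-38,0],"rot": [0,0,0]},{"jaw": 0.45,"offset": [44.4,-38,0],"rot": [0,0,0]},{"jaw": 0.45,"offset": [44.4,-38,0],"rot": [0,0,0]},{"jaw": 0.45,"offset": [44.4,-38,0],"rot": [0,0,0]},{"jaw": 0.45,"offset": [44.4,-38,0],"rot": [0,0,0]}]'

```text
time_s: 1.38
eef_pos: [0.3275, -0.2998, 0.2316]
eef_rot: [0.0, 0.989, 0.151, 0.0]
wrist_force: [1.2, -0.2, 0.2]
opening: 0.448
grasp_force: 0.0
```

apply_moves --moves '[{"jaw": 0.45,"offset": [44.4,-38,0],"rot": [0,0,0]},{"jaw": 0.45,"offset": [44.4,-38,0],"rot": [0,0,0]},{"jaw": 0.45,"offset": [44.4,-38,0],"rot": [0,0,0]},{"jaw": 0.45,"offset": [44.4,-38,0],"rot": [0,0,0]},{"jaw": 0.45,"offset": [44.4,-38,0],"rot": [0,0,0]}]'

```text
time_s: 2.0
eef_pos: [0.4829, -0.052, 0.2317]
eef_rot: [0.0, 0.989, 0.151, 0.0]
wrist_force: [1.0, -0.9, 0.1]
opening: 0.45
grasp_force: 0.0
```

apply_moves --moves '[{"jaw": 0.45,"offset": [0,0,10],"rot": [0,0,-9.75]},{"jaw": 0.45,"offset": [0,0,10],"rot": [0,0,-9.75]},{"jaw": 0.45,"offset": [0,0,10],"rot": [0,0,-9.75]},{"jaw": 0.45,"offset": [0,0,10],"rot": [0,0,-9.75]},{"jaw": 0.45,"offset": [0,0,10],"rot": [0,0,-9.75]}]'

```text
time_s: 2.62
eef_pos: [0.482, -0.0537, 0.1811]
eef_rot: [0.0, 0.837, 0.548, 0.0]
wrist_force: [-0.5, 0.4, 0.2]
opening: 0.454
grasp_force: 0.0
```

apply_moves --moves '[{"jaw": 0.45,"offset": [0,0,10],"rot": [0,0,-9.75]},{"jaw": 0.45,"offset": [0,0,10],"rot": [0,0,-9.75]},{"jaw": 0.45,"offset": [0,0,0],"rot": [0,0,0]},{"jaw": 0.45,"offset": [0,0,0],"rot": [0,0,0]},{"jaw": 0.45,"offset": [0,0,0],"rot": [0,0,0]}]'

```text
time_s: 3.25
eef_pos: [0.4823, -0.0539, 0.1618]
eef_rot: [0.0, 0.734, 0.679, 0.0]
wrist_force: [-0.1, 0.8, 0.4]
opening: 0.452
grasp_force: 0.0
```

apply_moves --moves '[{"jaw": 0.45,"offset": [0,0,45],"rot": [0,0,0]},{"jaw": 0.45,"offset": [0,0,45],"rot": [0,0,0]},{"jaw": 0.45,"offset": [0,0,35],"rot": [0,0,0]},{"jaw": 0.45,"offset": [0,0,18],"rot": [0,0,0]},{"jaw": 0.45,"offset": [0,0,0],"rot": [0,0,0]}]'

```text
time_s: 3.88
eef_pos: [0.4809, -0.0534, 0.0173]
eef_rot: [-0.001, 0.734, 0.679, -0.001]
wrist_force: [0.5, -0.8, 0.3]
opening: 0.451
grasp_force: 0.0
```

apply_moves --moves '[{"jaw": 0.45,"offset": [9,0,0],"rot": [0,0,0]},{"jaw": 0.45,"offset": [9,0,0],"rot": [0,0,0]},{"jaw": 0.45,"offset": [8,0,0],"rot": [0,0,0]},{"jaw": 0.45,"offset": [8,0,0],"rot": [0,0,0]},{"jaw": 0.45,"offset": [8,0,0],"rot": [0,0,0]}]'

```text
time_s: 4.5
eef_pos: [0.4857, -0.0117, 0.0188]
eef_rot: [0.001, 0.734, 0.68, 0.0]
wrist_force: [-0.2, -3.0, 3.2]
opening: 0.447
grasp_force: 1.5
```

```bash
cat > jar.py <<'E'
from h import *
import sys
im,d=snap('top','top_%s.png'%sys.argv[1])
ax=np.array([.997,-.077]);ay=np.array([.077,.997])
for r in ctrl.outline_of('top','jar'):
    p=pts('top',d,r['region']);p=p[(p[:,2]>.06)&(p[:,2]<.085)]
    if len(p)<50: continue
    c=np.array(cv2.minEnclosingCircle(p[:,:2].astype(np.float32))[0]);q=c-[.6506,-.012]
    print(np.round(r['position']),c.round(3),'case',round(q@ax,3),round(q@ay,3),im[r['region']].mean(0).round())
o=ctrl.get_obs();print(o['time_s'],o['eef_pos'],o['wrist_force'])
E
python3 jar.py 2
```

```text
[389. 290.] [ 0.43  -0.176] case -0.207 -0.181 [129.  18.  10.]
4.6 [ 0.48546567 -0.01104909  0.01846219] [-0.77371465  0.00468546 -0.12892526]
```

apply_moves --moves '[{"jaw": 0.45,"offset": [8,0,0],"rot": [0,0,0]},{"jaw": 0.45,"offset": [12,0,0],"rot": [0,0,0]},{"jaw": 0.45,"offset": [12,0,0],"rot": [0,0,0]},{"jaw": 0.45,"offset": [12,0,0],"rot": [0,0,0]},{"jaw": 0.45,"offset": [12,0,0],"rot": [0,0,0]}]'

```text
time_s: 5.22
eef_pos: [0.4895, 0.0449, 0.0183]
eef_rot: [0.0, 0.734, 0.68, -0.0]
wrist_force: [-0.2, -2.4, 0.9]
opening: 0.451
grasp_force: 1.4
```

apply_moves --moves '[{"jaw": 0.45,"offset": [12,0,0],"rot": [0,0,0]},{"jaw": 0.45,"offset": [12,0,0],"rot": [0,0,0]},{"jaw": 0.45,"offset": [12,0,0],"rot": [0,0,0]},{"jaw": 0.45,"offset": [12,0,0],"rot": [0,0,0]},{"jaw": 0.45,"offset": [12,0,0],"rot": [0,0,0]}]'

```text
time_s: 5.85
eef_pos: [0.4941, 0.1046, 0.0183]
eef_rot: [-0.0, 0.734, 0.679, -0.0]
wrist_force: [0.6, -3.2, 2.3]
opening: 0.453
grasp_force: 1.5
```

apply_moves --moves '[{"jaw": 0.45,"offset": [12,0,0],"rot": [0,0,0]},{"jaw": 0.45,"offset": [10,0,0],"rot": [0,0,0]},{"jaw": 0.45,"offset": [6,0,0],"rot": [0,0,0]},{"jaw": 0.45,"offset": [3,0,0],"rot": [0,0,0]},{"jaw": 0.45,"offset": [0,0,0],"rot": [0,0,0]}]'

```text
time_s: 6.48
eef_pos: [0.4963, 0.1351, 0.0181]
eef_rot: [-0.0, 0.734, 0.679, 0.0]
wrist_force: [-0.2, 0.5, 0.1]
opening: 0.455
grasp_force: 0.0
```

apply_moves --moves '[{"jaw": 0.45,"offset": [0,0,0],"rot": [0,0,0]},{"jaw": 0.45,"offset": [-10,0,0],"rot": [0,0,0]},{"jaw": 0.45,"offset": [-20,0,0],"rot": [0,0,0]},{"jaw": 0.45,"offset": [-45,0,0],"rot": [0,0,0]},{"jaw": 0.45,"offset": [-45,0,0],"rot": [0,0,0]}]'

```text
time_s: 7.1
eef_pos: [0.4869, 0.0136, 0.0183]
eef_rot: [0.0, 0.734, 0.68, 0.0]
wrist_force: [-0.7, 0.4, -0.2]
opening: 0.447
grasp_force: 0.0
```

```bash
python3 jar.py 3
```

```text
[386. 286.] [ 0.43  -0.176] case -0.207 -0.181 [128.  19.  10.]
[228. 249.] [0.501 0.173] case -0.164 0.173 [126. 129. 134.]
7.2 [0.48725178 0.01116981 0.01842046] [ 0.3533053   0.70495722 -0.70660678]
```

apply_moves --moves '[{"jaw": 0.45,"offset": [0,0,-50],"rot": [0,0,0]},{"jaw": 0,"offset": [0,0,-50],"rot": [0,0,10]},{"jaw": 0,"offset": [0,0,-50],"rot": [0,0,10]},{"jaw": 0,"offset": [0,0,0],"rot": [0,0,10]},{"jaw": 0,"offset": [0,0,0],"rot": [0,0,10]}]'

```text
time_s: 7.82
eef_pos: [0.4875, 0.0152, 0.1692]
eef_rot: [0.0, 0.923, 0.385, 0.001]
wrist_force: [-0.0, 0.5, 0.0]
opening: 0.0
grasp_force: 0.0
```

apply_moves --moves '[{"jaw": 0,"offset": [0,0,0],"rot": [0,0,10]},{"jaw": 0,"offset": [0,0,0],"rot": [0,0,10]},{"jaw": 0,"offset": [0,0,0],"rot": [0,0,10]},{"jaw": 0,"offset": [0,0,0],"rot": [0,0,10]},{"jaw": 0,"offset": [0,0,0],"rot": [0,0,10]}]'

```text
time_s: 8.45
eef_pos: [0.4869, 0.0153, 0.1681]
eef_rot: [-0.0, 0.999, -0.041, -0.0]
wrist_force: [-0.3, -0.4, 0.4]
opening: -0.002
grasp_force: 0.0
```

apply_moves --moves '[{"jaw": 0,"offset": [0,10,0],"rot": [0,9,0]},{"jaw": 0,"offset": [0,0,0],"rot": [0,9,0]},{"jaw": 0,"offset": [0,0,0],"rot": [0,9,0]},{"jaw": 0,"offset": [0,0,0],"rot": [0,9,0]},{"jaw": 0,"offset": [0,0,0],"rot": [0,0,0]}]'

```text
time_s: 9.07
eef_pos: [0.483, 0.0062, 0.1653]
eef_rot: [0.011, 0.951, -0.037, 0.306]
wrist_force: [-0.0, -0.3, -0.1]
opening: -0.001
grasp_force: 0.0
```

```bash
cat > st.py <<'E'
from h import *
from scipy.spatial.transform import Rotation as R
o=ctrl.get_obs();p=np.array(o['eef_pos'])-[.6506,-.012,0]
C=np.array([[.997,-.077,0],[.077,.997,0],[0,0,1]])
w=o['eef_rot'];M=C@R.from_quat([w[1],w[2],w[3],w[0]]).as_matrix()
print(o['time_s'],'case mm',(C@p*1e3).round(1),'tool x,y,z in case\n',M.T.round(3),'\nq',np.round(o['q'],2),'F',np.round(o['wrist_force'],1))
E
python3 st.py
```

```text
9.075 case mm [-168.5    5.3  165.3] tool x,y,z in case
 [[ 0.812 -0.001  0.583]
 [-0.    -1.    -0.002]
 [ 0.583  0.001 -0.812]] 
q [-0.34 -0.36  2.37  0.3   0.54  1.1 ] F [-0.  -0.3 -0.1]
```

apply_moves --moves '[{"jaw": 0,"offset": [-8,1.3,24],"rot": [0,0,0]},{"jaw": 0,"offset": [-8,1.3,24],"rot": [0,0,0]},{"jaw": 0,"offset": [-8,1.3,24],"rot": [0,0,0]},{"jaw": 0,"offset": [-8,1.3,24],"rot": [0,0,0]},{"jaw": 0,"offset": [0,0,0],"rot": [0,0,0]}]'

```text
time_s: 9.7
eef_pos: [0.5174, -0.002, 0.0705]
eef_rot: [0.01, 0.951, -0.037, 0.307]
wrist_force: [-0.4, 0.5, -0.3]
opening: -0.001
grasp_force: 0.0
```

```bash
python3 st.py
```

```text
9.7 case mm [-133.6   -0.3   70.5] tool x,y,z in case
 [[ 0.811 -0.001  0.584]
 [ 0.001 -1.    -0.003]
 [ 0.584  0.003 -0.811]] 
q [-0.33  0.01  2.34  0.69  0.24  0.69] F [-0.4  0.5 -0.3]
```

apply_moves --moves '[{"jaw": 0,"offset": [7,0,7],"rot": [0,0,0]},{"jaw": 0,"offset": [7,0,7],"rot": [0,0,0]},{"jaw": 0,"offset": [7,0,7],"rot": [0,0,0]},{"jaw": 0,"offset": [7,0,7],"rot": [0,0,0]},{"jaw": 0,"offset": [6,0,6],"rot": [0,0,0]}]'

```text
time_s: 10.32
eef_pos: [0.5647, -0.0062, 0.0644]
eef_rot: [0.012, 0.95, -0.036, 0.309]
wrist_force: [0.6, 0.8, -0.2]
opening: 0.001
grasp_force: 0.0
```

```bash
python3 st.py
python3 - <<'E'
from h import *
im,d=snap('side','s4.png')
cv2.imwrite('pics/s4c.png',cv2.resize(im[130:290,180:400,::-1],(770,560)))
E
```

```text
10.325 case mm [-86.1  -0.8  64.4] tool x,y,z in case
 [[ 0.809  0.     0.588]
 [ 0.    -1.     0.   ]
 [ 0.588  0.    -0.809]] 
q [-0.3   0.13  2.23  0.67  0.21  0.74] F [ 0.6  0.8 -0.2]
```

View pics/s4c.png

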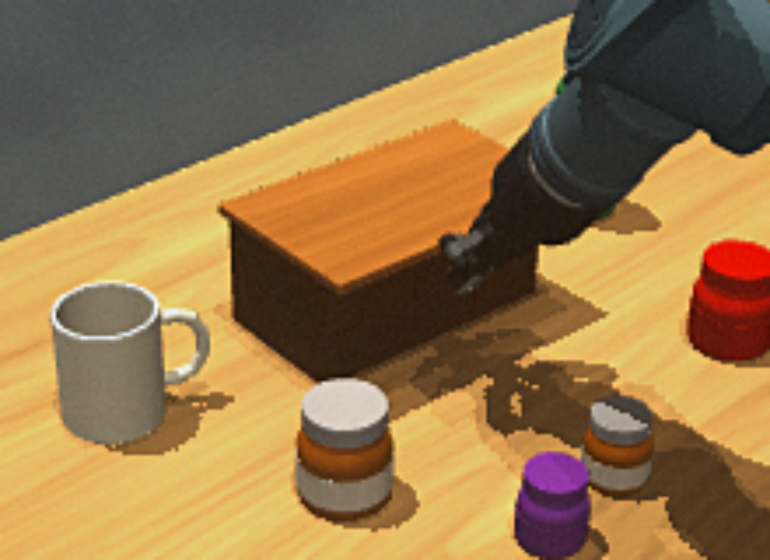

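The fingertips, at about (465,285), are under the lip. The jar, at (345,445), stands upright past the lid's end. Next I'll work out the arc.

```bash
cat > arc.py <<'E'
from h import *
import sys
X=np.array([.809,.588]);Z=np.array([.588,-.809])
def tcp(t):
    c,s=np.cos(np.radians(t)),np.sin(np.radians(t))
    k=np.array([60-150*c,100+150*s])+24*Z if t<54 else np.array([60-126*c,100+126*s])
    return k-11*X
p=np.array([-86.1,64.4])
for t in [0,5,10,15,20,25,30,35,40,45,50,55,60,65,70,75,80,84,88,91,94,97,100]:
    q=tcp(t);d=q-p;print(t,q.round(0),'x,z',(d@X).round(1),(d@Z).round(1));p=q
E
python3 arc.py
```

```text
0 [-85.  74.] x,z 6.8 -7.1
5 [-84.  87.] x,z 8.1 -10.2
10 [-83. 100.] x,z 9.0 -9.5
15 [-80. 113.] x,z 9.8 -8.7
20 [-76. 125.] x,z 10.5 -7.8
25 [-71. 138.] x,z 11.2 -6.8
30 [-65. 149.] x,z 11.7 -5.8
35 [-58. 160.] x,z 12.2 -4.8
40 [-50. 171.] x,z 12.5 -3.7
45 [-41. 180.] x,z 12.8 -2.6
50 [-31. 189.] x,z 13.0 -1.5
55 [-21. 197.] x,z 12.7 -0.3
60 [-12. 203.] x,z 11.0 0.7
65 [ -2. 208.] x,z 10.9 1.6
70 [  8. 212.] x,z 10.7 2.6
75 [ 18. 215.] x,z 10.4 3.5
80 [ 29. 218.] x,z 10.1 4.4
84 [ 38. 219.] x,z 7.8 4.1
88 [ 47. 219.] x,z 7.5 4.7
91 [ 53. 220.] x,z 5.4 3.8
94 [ 60. 219.] x,z 5.2 4.1
97 [ 66. 219.] x,z 4.9 4.4
100 [ 73. 218.] x,z 4.7 4.6
```

apply_moves --moves '[{"jaw": 0,"offset": [6.8,0,-7],"rot": [0,0,0]},{"jaw": 0,"offset": [8,0,-10],"rot": [0,0,0]},{"jaw": 0,"offset": [9,0,-9.5],"rot": [0,0,0]},{"jaw": 0,"offset": [9.8,0,-8.7],"rot": [0,0,0]},{"jaw": 0,"offset": [10.5,0,-7.8],"rot": [0,0,0]}]'

```text
time_s: 11.0
eef_pos: [0.5732, -0.0065, 0.1243]
eef_rot: [0.012, 0.951, -0.036, 0.308]
wrist_force: [-0.8, 0.2, -1.2]
opening: -0.002
grasp_force: 0.8
```

```bash
python3 st.py
python3 - <<'E'
from h import *
im,d=snap('side','s5.png')
cv2.imwrite('pics/s5c.png',cv2.resize(im[130:290,180:400,::-1],(770,560)))
E
```

```text
11.0 case mm [-77.6  -0.5 124.3] tool x,y,z in case
 [[ 0.811  0.     0.586]
 [ 0.001 -1.    -0.   ]
 [ 0.586  0.001 -0.811]] 
q [-0.29 -0.    2.19  0.36  0.36  1.06] F [-0.8  0.2 -1.2]
```

View pics/s5c.png

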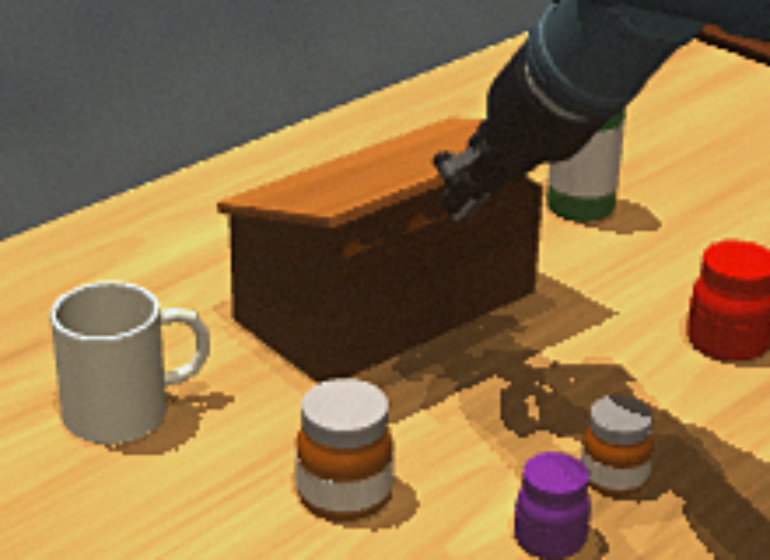

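The lid is rising on the fingertips: its near corner has moved from (342,288) to (332,225), and the buns are showing. I'll carry on along the arc.

apply_moves --moves '[{"jaw": 0,"offset": [11,0,-7],"rot": [0,0,0]},{"jaw": 0,"offset": [11.7,0,-6],"rot": [0,0,0]},{"jaw": 0,"offset": [12,0,-5],"rot": [0,0,0]},{"jaw": 0,"offset": [12.5,0,-3.7],"rot": [0,0,0]},{"jaw": 0,"offset": [12.8,0,-2.6],"rot": [0,0,0]}]'

```text
time_s: 11.68
eef_pos: [0.6092, -0.0096, 0.1809]
eef_rot: [0.012, 0.95, -0.037, 0.309]
wrist_force: [-0.4, 1.0, -1.2]
opening: 0.002
grasp_force: 0.6
```

apply_moves --moves '[{"jaw": 0,"offset": [13,0,-1.5],"rot": [0,0,0]},{"jaw": 0,"offset": [12.7,0,0],"rot": [0,0,0]},{"jaw": 0,"offset": [11,0,0.7],"rot": [0,0,0]},{"jaw": 0,"offset": [11,0,1.6],"rot": [0,0,0]},{"jaw": 0,"offset": [10.7,0,2.6],"rot": [0,0,0]}]'

```text
time_s: 12.3
eef_pos: [0.6582, -0.0134, 0.2118]
eef_rot: [0.012, 0.95, -0.037, 0.309]
wrist_force: [-0.3, 0.1, -0.3]
opening: 0.001
grasp_force: 0.4
```

```bash
python3 st.py
python3 - <<'E'
from h import *
im,d=snap('side','s6.png')
cv2.imwrite('pics/s6c.png',cv2.resize(im[80:290,150:410,::-1],(742,600)))
E
```

```text
12.3 case mm [  7.7  -0.8 211.8] tool x,y,z in case
 [[ 0.809  0.     0.588]
 [ 0.    -1.     0.   ]
 [ 0.588  0.    -0.809]] 
q [-0.25  0.04  1.94  0.19  0.55  1.26] F [-0.3  0.1 -0.3]
```

View pics/s6c.png

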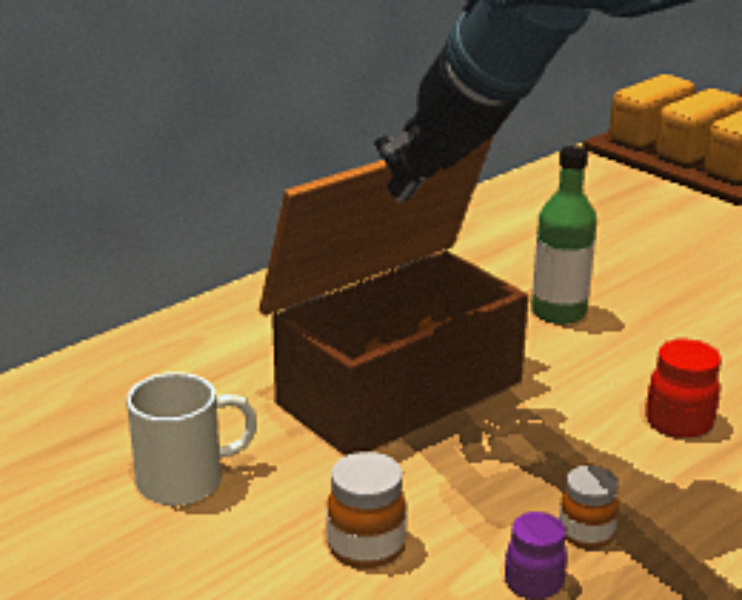

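The lid stands at about 70°, with the tips on its underside near the top edge at (400,190). I'll take it slowly over the top.

apply_moves --moves '[{"jaw": 0,"offset": [10,0,3.5],"rot": [0,0,0]},{"jaw": 0,"offset": [10,0,4.4],"rot": [0,0,0]},{"jaw": 0,"offset": [7.8,0,4.1],"rot": [0,0,0]},{"jaw": 0,"offset": [7.5,0,4.7],"rot": [0,0,0]},{"jaw": 0,"offset": [5.4,0,3.8],"rot": [0,0,0]}]'

```text
time_s: 12.98
eef_pos: [0.703, -0.0168, 0.2189]
eef_rot: [0.012, 0.95, -0.037, 0.309]
wrist_force: [0.6, 0.6, -0.6]
opening: -0.001
grasp_force: 0.0
```

apply_moves --moves '[{"jaw": 0,"offset": [5,0,4],"rot": [0,0,0]},{"jaw": 0,"offset": [5,0,4.4],"rot": [0,0,0]},{"jaw": 0,"offset": [5,0,4.6],"rot": [0,0,0]},{"jaw": 0,"offset": [5,0,5],"rot": [0,0,0]},{"jaw": 0,"offset": [0,0,0],"rot": [0,0,0]}]'

```text
time_s: 13.6
eef_pos: [0.7294, -0.0189, 0.2158]
eef_rot: [0.012, 0.95, -0.037, 0.309]
wrist_force: [0.0, -0.4, 0.3]
opening: -0.003
grasp_force: 0.0
```

apply_moves --moves '[{"jaw": 0,"offset": [0,0,0],"rot": [0,0,0]},{"jaw": 0,"offset": [-16,0,-12],"rot": [0,0,0]},{"jaw": 0,"offset": [-32,0,-24],"rot": [0,0,0]},{"jaw": 0,"offset": [-40,0,-30],"rot": [0,0,0]},{"jaw": 0,"offset": [-40,0,-40],"rot": [0,0,0]}]'

```text
time_s: 14.22
eef_pos: [0.5619, -0.0058, 0.2259]
eef_rot: [0.012, 0.951, -0.036, 0.308]
wrist_force: [-0.1, -0.6, 0.8]
opening: 0.002
grasp_force: 0.0
```

```bash
python3 st.py
python3 - <<'E'
from h import *
im,d=snap('side','s7.png')
cv2.imwrite('pics/s7c.png',cv2.resize(im[80:290,150:410,::-1],(742,600)))
for n in ('side',):
  for r in ctrl.outline_of(n,'lid')[:1]:
    p=pts(n,d,r['region'])-[.6506,-.012,0];x=p@[.997,-.077,0];z=p[:,2];k=z>.13
    print('lid angle',np.pi/2+np.arctan(np.polyfit(z[k],x[k],1)[0]))
E
python3 jar.py 8
```

```text
14.225 case mm [-88.9  -0.6 225.9] tool x,y,z in case
 [[ 0.81   0.     0.587]
 [ 0.    -1.    -0.   ]
 [ 0.587  0.    -0.81 ]] 
q [-0.3  -0.22  2.15  0.22  0.62  1.21] F [-0.1 -0.6  0.8]
lid angle 1.9500429820099447
[226. 249.] [0.501 0.173] case -0.164 0.173 [143. 145. 150.]
[386. 289.] [ 0.43  -0.176] case -0.207 -0.181 [145.  23.  13.]
14.425 [ 0.56351941 -0.00615497  0.22786687] [ 0.07743475  0.1990454  -0.49295186]
```

View pics/s7c.png

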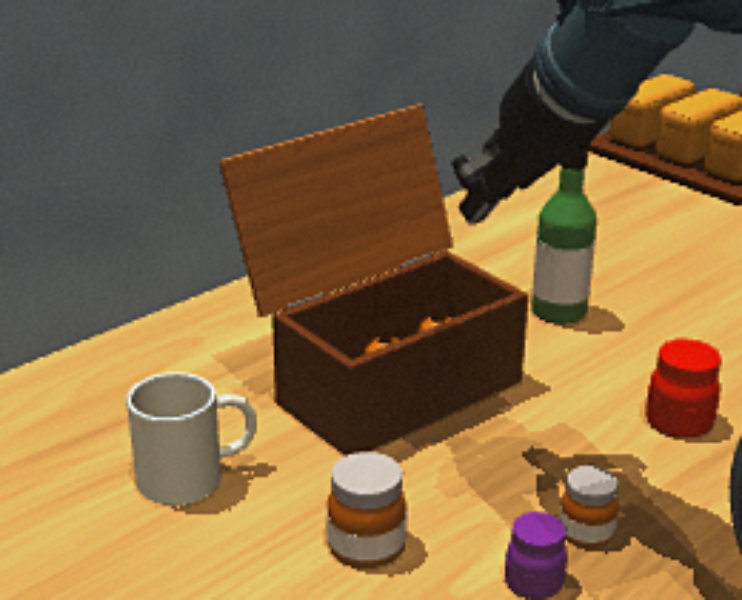

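The lid leans back open at 1.95 rad and the jar stands upright at (367,510). The mug and bottle haven't moved, and the arm is clear.

```bash
python3 -c "
from bench import ctrl
print(ctrl.hand_in())"
```

```text
the job is handed in; nothing more can be done
None
```

The job is handed in, with no verdict shown: at the last check the jar stood upright 173 mm to the side of the case's middle, the lid rested open at about 1.95 rad, the mug and bottle looked unmoved, and the arm was clear.

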